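# Load the bench scratch tester and draw the panel out to the mark

## Robot

A 6-joint arm with a two-finger parallel gripper is mounted at the origin on a cart in front of the work surface, level with it; the furniture and walls round the work are solid. World frame = base frame: x ahead of the robot, y to its left, z up, the work surface at z = 0. Lengths are in m, angles in rad, forces in N, time in s.
With the tool pointing down it reaches from about 0.3 to 0.875 m from the base axis. Payload 6.4 kg.
Tool frame: the origin (TCP) lies at the very end of the fingers, on their centre line; the grasp point (between the pads) lies 19 mm behind it; z points along the fingers, y is the line along which they close (so a half turn about z gives the same grasp; the last joint's range is limited). The gripper opens to 85 mm and grips with 20 to 120 N. Pads are 22 mm wide; open, the fingers measure 114 mm over their backs; the gripper's body (76 mm by 85 mm) begins 54 mm behind the grasp point. The pads swing forward as they close: fully open they stand 13 mm farther back than shut.
Start: joints at [1.07, 0.181, 1.607, -0, 1.354, -0.206], TCP at [0.167, 0.55, 0.231] pointing down, gripper open.
Joint ranges: [-2.99, 2.99], [-0.89, 2.07], [0.3, 2.58], [-1.14, 4.28], [0, 2.63], [-3.12, 3.12]. Speed limits (rad/s): [2.57, 2.57, 3.01, 3.14, 3.14, 3.14].

## Interface

Orientations are given as a unit quaternion [w, x, y, z].
In Python, from bench import ctrl, camera, calibration, order, outline_of gives the robot as it stands.
- The arm moves only by the tool move_arm, never from a script. Its argument "series" is a list that holds one entry, the list of rows, each a list of 5 numbers: the opening, from 0 (shut) to 1 (fully open), then the shift along the tool's x, y, z in mm, then the turn about the tool's z in rad. A call has exactly 10 rows; each row is the pose to reach, as a shift and turn from the pose commanded when the call began, along the tool's axes at that moment; what a row does not reach only later rows make up. A row lasts 1/12 s, in which the tool goes at most 41.7 mm and 7.16 degrees, less where a joint would pass 70% of its speed; a pose out of reach is approached as far as the arm can. A call with a gripper value outside its range is refused whole. The fingers move at their own pace and stop on an object; the grip force is fixed at half the most. Time passes only in rows, so rows that repeat a pose let the fingers close, or fill a call up. It gives the time, the measured TCP pose, the force, the opening and the grip force at its end, in the units of the state.
- ctrl.get_obs(): the state, without advancing time (a new reading comes with each control period).
- camera(name): name is "scene" or "top"; returns (picture, depth): 480x640x3 uint8, blue, green, red; 480x640 float32, m along the optical axis (not along the pixel's ray), 0 where there is no reading.
- calibration(name): a dict with "intrinsics" (3x3 intrinsics, pixels), "rvec" (rotation vector, rad) and "tvec" (3), from world to camera coordinates, as OpenCV has them. Camera axes: x right, y down, z forward; pixel columns grow to the right and rows downward; lengths in m; the calibration is good to about 2 mm. A picture is of the moment at which its call begins. calibration takes no time and is no camera call.
- order.hand_in(): hands the job in; it is judged then, once.
Trained networks look in the newest picture that a camera, given by its name, has taken for a name from the list of things; names that differ only in an ending like _2 or _b are one class to them, and where a whole thing is asked for, a point or a joint stands for the part that bears it (a point fixed in the world has none). Each returns a list of dicts, best first, with "conf" (0 to 1); they miss things now and then, are a little off and sometimes report something else, mostly with a low value. They report only what shows in the picture. A call takes as long as a camera call. They do not tell look-alikes from the thing itself.
- outline_of(target, camera): "region" (480x640 bool, what is visible of it) and "bbox" ([centre column, centre row, width, height] in pixels, round what is visible of it).
The state is a dict: "time_s": time; "q": joint angles; "dq": joint speeds; "joint_efforts": joint torques, N m; "eef_pos": TCP position; "eef_rot": TCP orientation; "wrist_force": force on the tool from outside, world axes, zero at the start; "torque": the same for the moment, N m; "opening": opening from 0.0 (shut) to 1.0 (fully open); "grasp_force": force on a finger pad.
Only numpy, scipy, OpenCV 4.12 (cv2) and the standard library are available. Lean on these libraries where they do the work, as an engineer would, in place of code of your own. Each camera call takes 0.05 s, during which the arm holds its last target. There are 200 camera calls.

## Task

Make a scratch track on the coated panel in the small bench scratch tester: thread the two steel ring weights over the upright post above the needle, the large one first and the small one on top of it, lowering each fully home (never letting it drop) and letting go of it. Only then take the bar handle of the specimen slide and draw it straight out against its return spring in one steady pull, until the index line on the slide is level with the pointer clamped on the rail and not past it, and finish while still holding the slide there, because letting it spring back would drag the loaded needle over its track. Leave the pointer as it is set, and the timer and the beaker where they are.

Things in the scene. Friction and masses are not known exactly. Their poses are not given: they have to be found in the camera images.
- tester: Bench scratch tester, fixed: grey base 290 x 150 mm, 22 mm high, x -140 to +150; between two rails 38 mm high runs the specimen slide; an aluminium portal 84 mm high (28 mm along x, 150 along y) stands over it. Origin on the worktop straight under the weight post; its -x points out of the front, the way the slide is pulled (roughly to the robot); z up; the pointer is on the -y rail.
- pan (a point): Centre of the top face of the weight pan, a steel disc of 40 mm diameter that carries the weights, 104 mm above the worktop when unloaded; it sinks 4 mm with the needle under the weights. Upright axes as the tester's.
- post_tip (a point): Tip of the upright weight post, which stands on the middle of the pan: 10 mm diameter, 46 mm high above the pan, the top 8 mm tapered to 4 mm. It rides up and down with the pan.
- large_weight: The larger steel ring weight, lying flat: 60 mm outer diameter, 18 mm high, through bore of 14 mm, 0.40 kg. Origin at the centre of its underside, z up. Gripped across its outer diameter from above.
- small_weight: The smaller steel ring weight, lying flat: 44 mm outer diameter, 18 mm high, through bore of 14 mm, 0.20 kg. Origin at the centre of its underside, z up. It goes on top of the large one.
- needle (a joint): How far the needle shaft with pan and post has sunk: 0 raised (held up by a light spring with about 1 N), 0.004 m needle down on the panel; either weight alone is enough to lower it.
- specimen_slide (a joint): How far the specimen slide is drawn out along the tester's -x: 0 shut, 0.068 m at its end stop. A spring pulls it back with 4 N at 0, growing by 1.2 N for every 10 mm; friction about 1 N.
- handle_bar (a point): Middle of the slide's handle: round bar of 10 mm diameter along the tester's y, 66 mm above the worktop, 160 mm in front of the post when shut; moves with the slide. Top of a bent U: legs at its two ends (54 mm between centres) drop and run back to the slide. Free below, in front and, between the legs, 60 mm behind, to the slide's front edge (34 mm high).
- index_line (a point): End of the dark index line engraved across the slide's top near its front, on the -y side; it moves with the slide.
- pointer_blade (a point): Tip of the thin dark blade of the pointer, a small aluminium block with a thumbscrew clamped on the -y rail, 54 mm high; the index line has to come to the same place along the tester's x as this point.
- pointer (a joint): Where the pointer is clamped: the value (m) of joint specimen_slide at which the index line is level with the blade. Stays put unless it is pushed.
- timer: White bench timer 66 x 66 x 19 mm lying on the worktop, origin at the centre of its underside. To be left alone.
- beaker: Clear 50 ml beaker, 51 mm diameter, 70 mm high, standing on the worktop, origin at the centre of its underside. To be left alone.
Mind the look-alikes: they are no part of the job. Leave any blue look-alike of the large_weight alone.

How it is judged:
By the outcome, as a careful person would: the job done as asked, in the order asked, and still so for the second after the job is handed in, while the arm keeps its last pose, push and grip.
It also fails if it takes over 72 s, if anything falls off the work surface, if the arm or the gripper's body presses on something with over 40 N, if the wrist force passes 120 N, or if a joint passes its speed limit or range.

## Working session

There is one attempt and no reset: what is moved stays moved. The work goes in short steps, Python scripts to look and compute and a tool call to move; the robot and the scene stay as the last step left them, time stands still between calls to the robot, and variables do not carry over. Pictures are saved under pics/ and viewed, at most 10 in all, crops included, and the job is handed in when it is done.

Besides the shell and the picture viewer there is one more tool, called after "Call:" as name([rows], argument=value, ...), one row to a line, values as JSON. move_arm: Moves the arm, as the interface text tells. Its arguments: {"type":"object","properties":{"series":{"type":"array","items":{"type":"array","items":{"type":"array","items":{"type":"number"}}}}},"required":["series"]}

```bash
ls; mkdir -p pics; cat > h.py <<'E'
import numpy as np, cv2
from bench import ctrl, camera, calibration, order, outline_of
def cal(n):
    c=calibration(n); R=cv2.Rodrigues(np.array(c["rvec"],float))[0]
    return np.array(c["intrinsics"],float),R,np.array(c["tvec"],float).ravel()
def px2w(n,uv,d):
    K,R,t=cal(n); uv=np.atleast_2d(uv).astype(float); d=np.atleast_1d(d)
    p=np.c_[(uv[:,0]-K[0,2])/K[0,0]*d,(uv[:,1]-K[1,2])/K[1,1]*d,d]
    return (p-t)@R
def rayz(n,uv,z):
    K,R,t=cal(n); c=-R.T@t
    r=px2w(n,uv,np.ones(len(np.atleast_2d(uv))))-c
    return c+r*((z-c[2])/r[:,2])[:,None]
def w2px(n,p):
    K,R,t=cal(n); q=(np.atleast_2d(p)@R.T+t)@K.T
    return q[:,:2]/q[:,2:]
E
python3 - <<'E'
from h import *
o=ctrl.get_obs(); print(o["eef_pos"],o["eef_rot"],o["time_s"])
for n in("scene","top"):
    im,d=camera(n); cv2.imwrite(f"pics/{n}0.png",im); np.save(f"{n}d.npy",d)
    K,R,t=cal(n); print(n,-R.T@t,R[2],K[0,0])
    for th in ["tester","pan","post_tip","large_weight","small_weight","handle_bar","index_line","pointer_blade","timer","beaker"]:
        for r in outline_of(th,n)[:3]:
            m=r["region"]&(d>0); v,u=np.nonzero(m)
            w=px2w(n,np.c_[u,v],d[m]) if len(u) else np.zeros((1,3))
            print(n,th,round(r["conf"],2),np.round(r["bbox"],0),np.round(np.median(w,0),3),"zmax",np.round(np.percentile(w[:,2],98),3))
E
```

```text
pics
[0.1667846  0.54972774 0.23039597] [-2.98971603e-04  1.46859400e-01  9.89157013e-01 -7.94485903e-04] 0.0
scene [0.73974169 0.87472036 0.73171803] [-0.17959646 -0.86184956 -0.47429995] 571.2726398500066
scene tester 0.75 [281. 276. 120.  87.] [ 0.622 -0.175  0.036] zmax 0.106
scene pan 0.53 [266. 252.  18.  40.] [ 0.645 -0.205  0.105] zmax 0.147
scene post_tip 0.76 [268. 244.  19.  27.] [ 0.644 -0.205  0.105] zmax 0.147
scene post_tip 0.65 [345. 240.  22.  15.] [ 0.422 -0.377  0.018] zmax 0.022
scene large_weight 0.87 [416. 299.  31.  14.] [ 0.34  -0.086  0.018] zmax 0.022
scene large_weight 0.71 [269. 246.  20.  26.] [ 0.643 -0.205  0.105] zmax 0.147
scene large_weight 0.68 [360. 262.  26.  16.] [ 0.422 -0.263  0.017] zmax 0.022
scene small_weight 0.77 [305. 241.  17.  16.] [ 0.529 -0.391  0.017] zmax 0.021
scene index_line 0.67 [289. 282. 103.  40.] [ 0.593 -0.17   0.035] zmax 0.071
scene timer 0.57 [366. 304.  37.  22.] [ 0.457 -0.086  0.017] zmax 0.021
scene beaker 0.98 [258. 233.  24.  26.] [ 0.647 -0.417  0.048] zmax 0.07
scene beaker 0.69 [281. 276. 124.  85.] [ 0.622 -0.1
[... 538 characters left out ...]
88  0.019] zmax 0.023
top large_weight 0.71 [382. 291.  33.  31.] [ 0.418 -0.389  0.019] zmax 0.023
top small_weight 0.79 [388. 233.  20.  26.] [ 0.528 -0.403  0.019] zmax 0.023
top small_weight 0.19 [273. 191. 104. 114.] [ 0.605 -0.184  0.036] zmax 0.072
top handle_bar 0.91 [273. 189. 107. 114.] [ 0.604 -0.183  0.036] zmax 0.072
top index_line 0.56 [275. 192. 102. 118.] [ 0.605 -0.183  0.036] zmax 0.072
top pointer_blade 0.59 [278. 228.  11.   8.] [ 0.534 -0.196  0.048] zmax 0.057
top timer 0.63 [226. 270.  37.  40.] [ 0.454 -0.086  0.018] zmax 0.022
top beaker 0.64 [407. 174.  32.  30.] [ 0.648 -0.437  0.034] zmax 0.072
top beaker 0.26 [288. 164.  21.  16.] [ 0.641 -0.21   0.106] zmax 0.15
```

```bash
python3 - <<'E'
import cv2
im=cv2.imread("pics/top0.png"); c=im[90:370,180:440]
cv2.imwrite("pics/topc.png",cv2.resize(c[:, :],None,fx=2.14,fy=2.14,interpolation=cv2.INTER_CUBIC))
im=cv2.imread("pics/scene0.png"); c=im[215:325,210:440]
cv2.imwrite("pics/scenec.png",cv2.resize(c,None,fx=3.4,fy=3.4,interpolation=cv2.INTER_CUBIC))
E
```

```text
(no output)
```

View pics/topc.png

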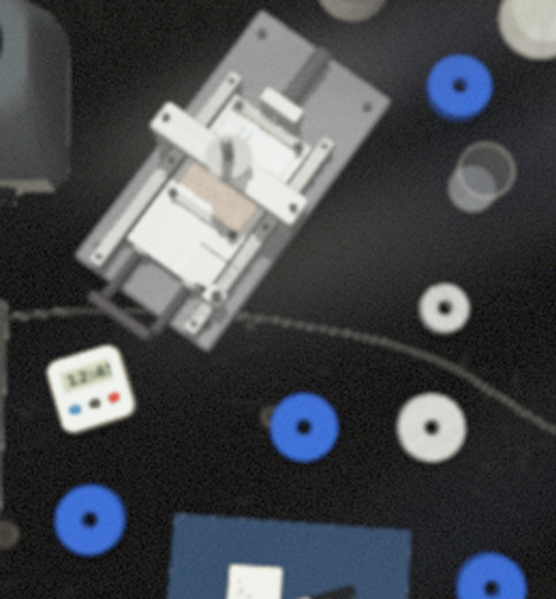

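View pics/scenec.png

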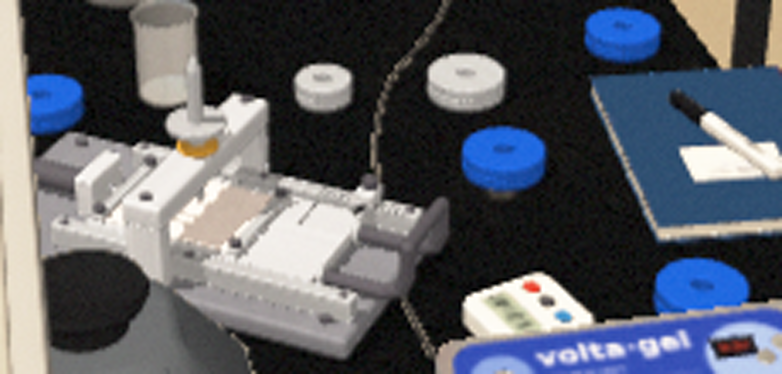

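```bash
cat >> h.py <<'E'
def cloud(n,d):
    v,u=np.nonzero(d>0); return np.c_[u,v],px2w(n,np.c_[u,v],d[v,u])
E
python3 - <<'E'
from h import *
im=cv2.imread("pics/top0.png"); d=np.load("topd.npy"); uv,w=cloud("top",d)
for nm,c in(("large",(382,291)),("small",(388,233))):
    g=im[c[1]-25:c[1]+25,c[0]-25:c[0]+25].min(2); m=(g>110).astype(np.uint8)
    n,l,s,ce=cv2.connectedComponentsWithStats(m); i=1+np.argmax(s[1:,4]); 
    ct=max(cv2.findContours((l==i).astype(np.uint8),0,2)[0],key=cv2.contourArea)
    (x,y),r=cv2.minEnclosingCircle(ct); el=cv2.fitEllipse(ct)
    print(nm,s[i],ce[i]+np.array(c)-25,el[:2],rayz("top",[ce[i]+np.array(c)-25,np.array(el[0])+np.array(c)-25],.016))
near=(abs(w[:,0]-.6)<.25)&(abs(w[:,1]+.2)<.2)
m=near&(w[:,2]>.13)&(np.linalg.norm(w[:,:2]-[.64,-.21],axis=1)<.04); print("post",m.sum(),w[m].mean(0),np.round(w[m],3)[:12])
m=near&(w[:,2]>.098)&(w[:,2]<.112)&(np.linalg.norm(w[:,:2]-[.64,-.21],axis=1)<.04); print("pan",m.sum(),w[m].mean(0), uv[m].min(0),uv[m].max(0))
# handle bar
h=near&(w[:,2]>.058)&(w[:,2]<.075)&(w[:,0]<.56)
print("handle",h.sum()); print(np.c_[uv[h],np.round(w[h],3)][::3])
# portal axis
p=near&(w[:,2]>.078)&(w[:,2]<.092); pp=w[p][:,:2].astype(np.float32); print("portal",p.sum(),cv2.minAreaRect(pp))
ds=np.load("scened.npy"); us,ws=cloud("scene",ds)
a=np.r_[w,ws]; a=a[(a[:,0]>-.1)&(a[:,0]<.9)&(abs(a[:,1])<.75)]
H=np.zeros((10,15)); i=((a[:,0]+.1)*10).astype(int);j=((a[:,1]+.75)*10).astype(int); np.maximum.at(H,(i,j),a[:,2]); print((H*1000).astype(int))
E
```

```text
large [  9   8  32  32 786] [381.21374046 289.40712468] ((24.186073303222656, 23.38625144958496), (30.94974136352539, 31.766983032226562)) [[ 0.41886786 -0.38951804  0.016     ]
 [ 0.41890785 -0.38946501  0.016     ]]
small [ 13  14  23  24 393] [387.17557252 233.46819338] ((24.235755920410156, 25.459012985229492), (22.265172958374023, 22.45502281188965)) [[ 0.52771824 -0.40282906  0.016     ]
 [ 0.52773689 -0.40294777  0.016     ]]
post 38 [ 0.6421036  -0.20922646  0.14379838] [[ 0.648 -0.206  0.142]
 [ 0.646 -0.208  0.151]
 [ 0.646 -0.21   0.149]
 [ 0.647 -0.211  0.146]
 [ 0.644 -0.206  0.151]
 [ 0.644 -0.208  0.149]
 [ 0.643 -0.21   0.155]
 [ 0.644 -0.211  0.149]
 [ 0.646 -0.213  0.145]
 [ 0.645 -0.204  0.143]
 [ 0.642 -0.206  0.15 ]
 [ 0.643 -0.208  0.15 ]]
pan 328 [ 0.64252684 -0.20911203  0.1053722 ] [276 152] [297 173]
handle 535
[[ 2.23e+02  2.26e+02  5.33e-01 -9.20e-02  6.90e-02]
 [ 2.22e+02  2.27e+02  5.31e-01 -9.20e-02  7.50e-02]
 [ 2.25e+02  2.27e+02  5.31e-01 -9.60e-02  7.10e-02]
 [ 1.74e+02  2.28e+02  5.30e-01 -1.00e-03  6.00e-02]
 [ 2.24e+02  2.28e+02  5.29e-01 -9.50e-
[... 9284 characters left out ...]
068115), (0.3030117154121399, 0.2535046339035034), 75.92166137695312)
[[259 445 354   0   0   2 388 391 338   5   0   0   0   0   0]
 [554 563 320   0   0   6 388 392 389   6   0   0   0   0   0]
 [  0 501   0  18  19  20  15 369   7   5   0   0   0   0   0]
 [  6 502  24  23  31  31  17   7   7   7  33  34   0   0   0]
 [ 26 502  24  23  23  20  25  68  63  65  60   5   0   0   0]
 [  7 502  11  24  24  26  76  66  63  63  61  34   0   0   0]
 [  8 503   8  25  87  86  75  65  56  55   7   4   0   0   0]
 [ 36 504  74  74  89 154  88 141 112  66 112 113   0   0   0]
 [476 504 110 517 608 619 540 540 540 540 540 666 540 541 541]
 [ 58  57 111 110 609 622 631 640 637 519 672 681 669 601 519]]
```

```bash
cat >> h.py <<'E'
from scipy.spatial.transform import Rotation as Ro
def shift(p,yaw=None):
    "mm shift in tool axes, turn about tool z (tool-y world yaw in deg)"
    o=ctrl.get_obs(); q=np.array(o["eef_rot"]); R=Ro.from_quat(q[[1,2,3,0]]).as_matrix()
    s=R.T@(np.array(p)-o["eef_pos"])*1000; y=np.degrees(np.arctan2(R[1,1],R[0,1]))
    t=0 if yaw is None else -np.radians((yaw-y+180)%360-180)
    return np.round(np.r_[s,t],3),round(y,2),np.round(R[:,2],4)
E
python3 - <<'E'
from h import *
im=cv2.imread("pics/top0.png"); d=np.load("topd.npy"); uv,w=cloud("top",d)
near=(np.linalg.norm(w[:,:2]-[.6425,-.209],axis=1)<.045)
m=np.zeros(d.shape,np.uint8); s=near&(w[:,2]>.096)&(w[:,2]<.16); m[uv[s,1],uv[s,0]]=1
ct=max(cv2.findContours(m,0,2)[0],key=cv2.contourArea); el=cv2.fitEllipse(ct); print(el, rayz("top",[el[0]],.104))
h=(w[:,2]>.067)&(w[:,2]<.078)&(w[:,0]<.56)&(w[:,0]>.48)&(w[:,1]<-.08)&(w[:,1]>-.155)
b=w[h]; c=b.mean(0); print("bar",c,h.sum(),cv2.fitLine(b[:,:2].astype(np.float32),cv2.DIST_HUBER,0,.01,.01).ravel(),cv2.minAreaRect(b[:,:2].astype(np.float32)))
# portal edges and rails
p=(w[:,2]>.08)&(w[:,2]<.091)&(np.linalg.norm(w[:,:2]-[.6425,-.209],axis=1)<.09); print("portal",cv2.minAreaRect(w[p][:,:2].astype(np.float32)))
us,ws=cloud("scene",np.load("scened.npy"))
for a in(w,ws):
    k=(a[:,2]>.16)&(a[:,0]>.55)&(a[:,1]>-.5)&(a[:,1]<.1); print("wall x",k.sum(), np.percentile(a[k],[1,50],axis=0) if k.any() else 0)
    k=(a[:,2]>.16)&(a[:,0]>.25)&(a[:,0]<.7)&(a[:,1]<-.3); print("wall y",k.sum(),np.percentile(a[k],[50,99],axis=0) if k.any() else 0)
print(shift([.40,.30,.23],-35.3)); print(shift([.42,-.25,.2],-35.3))
E
```

```text
((286.71185302734375, 162.4695587158203), (21.156824111938477, 21.41373062133789), 103.59761047363281) [[ 0.64405625 -0.20908741  0.104     ]]
bar [ 0.51337735 -0.11690655  0.07149624] 178 [ 0.5815632   0.81350124  0.51337737 -0.11690655] ((0.5137819647789001, -0.11626361310482025), (0.061549264937639236, 0.00970020517706871), 54.62405776977539)
portal ((0.6439806222915649, -0.20909255743026733), (0.1502232551574707, 0.0286260973662138), 54.53745651245117)
wall x 0 0
wall y 12161 [[ 0.52694297 -0.57187394  0.47562625]
 [ 0.69694082 -0.56920475  0.50251605]]
wall x 6393 [[ 0.7446651  -0.31782807  0.51740415]
 [ 0.80647172 -0.09178054  0.54031865]]
wall y 18854 [[ 0.48409095 -0.89632694  0.36993394]
 [ 0.69582122 -0.56687134  0.53469995]]
(array([-295.585, -171.72 ,    1.291,    1.892]), np.float64(73.11), array([-0., -0., -1.]))
(array([-474.539, -692.176,   31.307,    1.892]), np.float64(73.11), array([-0., -0., -1.]))
```

Candidates for the large weight in the top picture: blue rings at about (321,291), (224,332), (409,364) and (395,130), and the steel one at (382,291). I choose the steel ring at (382,291), confirmed in the crop. The small steel ring is at (388,233), and the tester's measurements match the sizes given.

Call:
move_arm([
  [[1, -30, -17, 0, 0.11], [1, -60, -34, 0, 0.22], [1, -90, -52, 0, 0.33], [1, -120, -69, 0, 0.44], [1, -150, -86, 0, 0.55], [1, -180, -103, 0, 0.66], [1, -210, -120, 0, 0.77], [1, -240, -138, 0, 0.88], [1, -270, -155, 0, 0.99], [1, -296, -172, 0, 1.1]],
])

```text
time_s: 1.93
eef_pos: [0.4017, 0.2981, 0.2316]
eef_rot: [0.0, 0.644, 0.765, 0.0]
wrist_force: [0.1, -0.1, -0.4]
opening: 1.002
grasp_force: 0.0
```

```bash
python3 -c "
from h import *
print(ctrl.get_obs()['eef_pos'],shift([.45,-.05,.2],-35.5),shift([.419,-.3895,.10],-35.5))"
```

```text
[0.40168794 0.29809479 0.23157677] (array([-351.251,  -11.345,   31.549,    0.79 ]), np.float64(9.75), array([ 9.e-04,  2.e-04, -1.e+00])) (array([-680.607,  -99.462,  131.455,    0.79 ]), np.float64(9.75), array([ 9.e-04,  2.e-04, -1.e+00]))
```

Call:
move_arm([
  [[1, -36, -4, 3, 0.1], [1, -72, -9, 6, 0.2], [1, -108, -14, 10, 0.3], [1, -144, -18, 13, 0.4], [1, -180, -23, 16, 0.5], [1, -216, -28, 19, 0.6], [1, -252, -33, 22, 0.7], [1, -288, -38, 26, 0.79], [1, -324, -43, 29, 0.79], [1, -360, -48, 32, 0.79]],
])

```text
time_s: 2.77
eef_pos: [0.4159, -0.065, 0.1995]
eef_rot: [0.0, 0.888, 0.46, 0.0]
wrist_force: [0.6, 0.5, 0.3]
opening: 1.0
grasp_force: 0.0
```

```bash
python3 -c "
from h import *
print(ctrl.get_obs()['eef_pos'],shift([.419,-.3895,.05],-35.5))"
```

```text
[ 0.41587026 -0.06499301  0.19946941] (array([-2.63387e+02,  1.89488e+02,  1.49591e+02,  5.00000e-03]), np.float64(-35.2), array([ 1.e-03, -4.e-04, -1.e+00]))
```

Call:
move_arm([
  [[1, -33, 23, 10, 0.005], [1, -66, 47, 20, 0.005], [1, -99, 71, 30, 0.005], [1, -132, 95, 45, 0.005], [1, -165, 118, 60, 0.005], [1, -198, 142, 80, 0.005], [1, -231, 166, 100, 0.005], [1, -263, 190, 125, 0.005], [1, -263, 190, 150, 0.005], [1, -263, 190, 150, 0.005]],
])

```text
time_s: 3.6
eef_pos: [0.4166, -0.3878, 0.0422]
eef_rot: [-0.005, 0.89, 0.457, -0.001]
wrist_force: [-1.9, 1.3, -1.2]
opening: 1.001
grasp_force: 0.0
```

```bash
python3 - <<'E'
from h import *
print(ctrl.get_obs()['eef_pos'],shift([.419,-.3895,.002],-35.5))
im,d=camera("top"); p=w2px("top",[[.419,-.3895,.05]])[0]; print(p)
u,v=p.astype(int); c=im[v-70:v+50,u-80:u+80]; 
im2,_=camera("scene"); q=w2px("scene",[[.419,-.3895,.03]])[0].astype(int); c2=im2[q[1]-70:q[1]+50,q[0]-80:q[0]+80]
cv2.imwrite("pics/g1.png",cv2.resize(np.hstack([c,c2]),None,fx=2.5,fy=2.5,interpolation=cv2.INTER_CUBIC))
E
```

```text
[ 0.41655345 -0.38784317  0.04218394] (array([-2.4000e-02,  3.3180e+00,  4.0156e+01, -3.0000e-03]), np.float64(-35.68), array([-0.0058,  0.0074, -1.    ]))
[383.94905312 289.08140883]
```

View pics/g1.png

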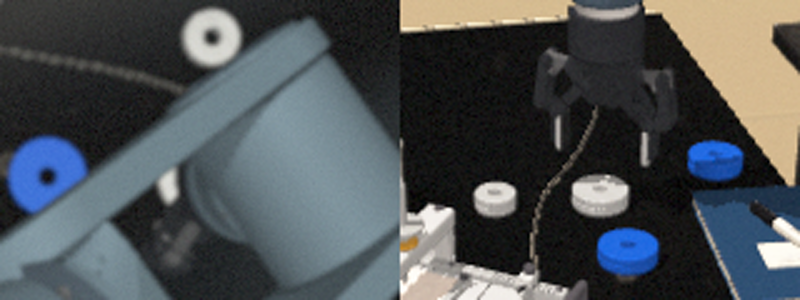

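Call:
move_arm([
  [[1, 0, 0, 0, 0], [1, 0, 0, 10, 0], [1, 0, 0, 20, 0], [1, 0, 0, 30, 0], [1, 0, 0, 38, 0], [1, 0, 0, 44, 0], [1, 0, 0, 47, 0], [1, 0, 0, 48, 0], [1, 0, 0, 48, 0], [1, 0, 0, 48, 0]],
])

```text
time_s: 4.53
eef_pos: [0.42, -0.3879, 0.0015]
eef_rot: [0.0, 0.889, 0.458, 0.0]
wrist_force: [-1.0, 0.0, -0.3]
opening: 1.0
grasp_force: 0.0
```

```bash
python3 - <<'E'
from h import *
print(ctrl.get_obs()['eef_pos'],shift([.419,-.3895,.002],-35.5))
im2,_=camera("scene"); q=w2px("scene",[[.419,-.3895,.03]])[0].astype(int); c2=im2[q[1]-60:q[1]+40,q[0]-70:q[0]+70]
cv2.imwrite("pics/g2.png",cv2.resize(c2,None,fx=4,fy=4,interpolation=cv2.INTER_CUBIC))
E
```

```text
[ 0.42000719 -0.38788913  0.00149843] (array([-1.896e+00,  1.150e-01, -5.010e-01,  1.000e-03]), np.float64(-35.47), array([ 2.e-04, -4.e-04, -1.e+00]))
```

View pics/g2.png

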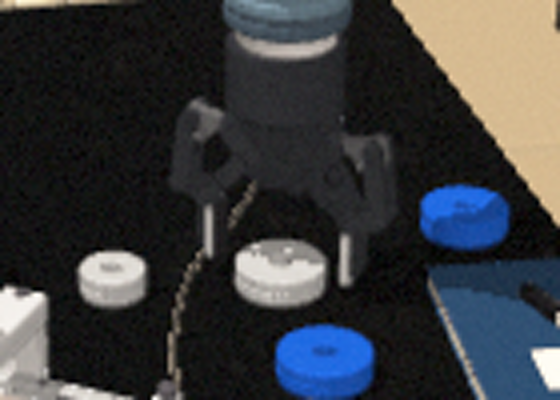

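Call:
move_arm([
  [[1, -1, 0, 0, 0], [1, -2, 0, 0, 0], [0.5, -2, 0, 0, 0], [0.5, -2, 0, 0, 0], [0.5, -2, 0, 0, 0], [0.5, -2, 0, 0, 0], [0.5, -2, 0, 0, 0], [0.5, -2, 0, 0, 0], [0.5, -2, 0, 0, 0], [0.5, -2, 0, 0, 0]],
])

```text
time_s: 5.42
eef_pos: [0.4191, -0.3898, 0.0024]
eef_rot: [0.001, 0.889, 0.458, 0.0]
wrist_force: [-1.8, 1.0, 6.7]
opening: 0.672
grasp_force: 63.0
```

Call:
move_arm([
  [[0.5, 0, 0, -6, 0], [0.5, 0, 0, -16, 0], [0.5, 0, 0, -30, 0], [0.5, 0, 0, -50, 0], [0.5, 0, 0, -75, 0], [0.5, 0, 0, -100, 0], [0.5, 0, 0, -125, 0], [0.5, 0, 0, -150, 0], [0.5, 0, 0, -170, 0], [0.5, 0, 0, -178, 0]],
])

```text
time_s: 6.25
eef_pos: [0.4196, -0.3903, 0.1831]
eef_rot: [0.002, 0.889, 0.458, 0.0]
wrist_force: [0.3, -0.1, -3.5]
opening: 0.668
grasp_force: 65.3
```

```bash
python3 - <<'E'
from h import *
o=ctrl.get_obs();print(o['eef_pos'],o['opening'],shift([.644,-.209,.18],-35.5))
E
```

```text
[ 0.41957407 -0.39034122  0.18309986] 0.6682813842051232 (array([2.77903e+02, 7.76020e+01, 3.01400e+00, 1.00000e-03]), np.float64(-35.46), array([ 0.0029, -0.004 , -1.    ]))
```

Call:
move_arm([
  [[0.5, 20, 6, 0, 0], [0.5, 55, 16, 0, 0], [0.5, 93, 26, 0, 0], [0.5, 131, 37, 0, 0], [0.5, 169, 48, 0, 0], [0.5, 207, 58, 0, 0], [0.5, 240, 68, 0, 0], [0.5, 265, 75, 0, 0], [0.5, 278, 78, 0, 0], [0.5, 278, 78, 0, 0]],
])

```text
time_s: 7.08
eef_pos: [0.6447, -0.2051, 0.1779]
eef_rot: [-0.001, 0.888, 0.46, -0.0]
wrist_force: [-0.2, -0.7, -4.0]
opening: 0.665
grasp_force: 65.2
```

Call:
move_arm([
  [[0.5, 0, 0, 0, 0], [0.5, 0, 0, 0, 0], [0.5, 0, 0, 2, 0], [0.5, 0, 0, 4, 0], [0.5, 0, 0, 6, 0], [0.5, 0, 0, 8, 0], [0.5, 0, 0, 8, 0], [0.5, 0, 0, 8, 0], [0.5, 0, 0, 8, 0], [0.5, 0, 0, 8, 0]],
])

```text
time_s: 7.92
eef_pos: [0.6436, -0.2082, 0.1715]
eef_rot: [0.0, 0.889, 0.458, 0.0]
wrist_force: [0.8, -0.4, -4.4]
opening: 0.668
grasp_force: 65.2
```

```bash
python3 - <<'E'
from h import *
o=ctrl.get_obs();print(o['eef_pos'],o['opening'],shift([.644,-.209,.18],-35.5))
im2,d=camera("scene"); q=w2px("scene",[[.644,-.209,.16]])[0].astype(int); c2=im2[q[1]-40:q[1]+40,q[0]-50:q[0]+50]
im,_=camera("top"); p=w2px("top",[[.644,-.209,.16]])[0].astype(int); c=im[p[1]-40:p[1]+40,p[0]-50:p[0]+50]
cv2.imwrite("pics/g3.png",cv2.resize(np.hstack([c,c2]),None,fx=4,fy=4,interpolation=cv2.INTER_CUBIC)); np.save("s3d.npy",d)
cv2.imwrite("pics/s3.png",im2)
print(q)
E
```

```text
[ 0.64361976 -0.20818101  0.17148234] 0.6683209758653249 (array([-4.460e-01,  7.880e-01, -8.517e+00,  1.000e-03]), np.float64(-35.47), array([ 3.e-04, -2.e-04, -1.e+00]))
[266 227]
```

View pics/g3.png

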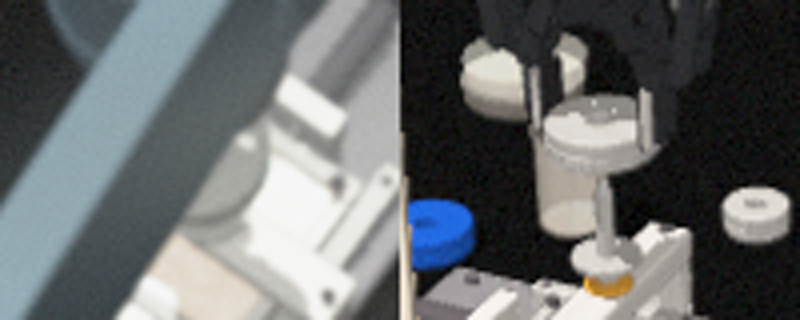

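```bash
python3 - <<'E'
from h import *
im=cv2.imread("pics/s3.png"); 
q=w2px("scene",[[.644,-.209,.172],[.644,-.209,.150],[.644,-.209,.125],[.644,-.209,.104]]); print(q)
g=im.min(2).astype(int)
for r in range(224,262): print(r,' '.join(f"{x:3d}" for x in g[r,246:288]))
E
```

```text
[[265.83017463 222.29548793]
 [266.30496993 231.39264832]
 [266.83480236 241.54432969]
 [267.27208675 249.9227745 ]]
224  17  21   6  65 132 143 152 153 178 167 158 160 166 164 170 168 165 173 168 170 170 165 162 154 151 147 149 149 146 143  93 138 137 129  94  38  11  17  17  13  18  16
225  14   9  20  55 132 142 145 149 162 171 185 175 168 160 162 166 164 162 159 158 157 155 154 150 150 151 150 153 149 148 127 128 125  95  47  16  11  12  12  14  16  15
226  17  15  16  57 133 145 150 154 154 161 148 175 190 191 193 182 178 166 159 156 157 153 157 152 151 153 155 151 146 139 138 130  95  47  23  11  16  13  17  20  26   9
227  20  23  16  53 132 145 146 154 157 157 152 168 175 176 176 174 184 178 167 173 171 169 155 154 150 150 154 149 146 141 105  82  50  15  13  18  13  15  18  22  20  20
228  14   9  19  51 122 140 147 153 160 158 162 163 167 164 168 162 170 160 158 162 159 162 153 152 153 155 156 148 121  90  52  31  15  17  23  22  12  15  14   9  18  16
229  20  18  17  41 118 142 147 150 155 156 157 150 151 152 164 153 163 162 149 158 158 154 154 140 134 112  97  82  60  35
[... 4852 characters left out ...]
 165 155 148
258 152 144 129 201 203 168 130 149 201 195 193 187 146 138  69  90  70  43  47  47  58  74  67  69  41  47  47  48 132 159 153 150 148 145 152 141 152 161 165 165 152 150
259 162 161 151 181 199 197 214 223 214 219 217 216 206 200 185 222 144  74  46  45  52  50  49  47  44  53  52  94 152 154 151 146 145 148 147 155 163 161 162 167 162 149
260 164 165 153 166 176 178 192 171 166 196 224 229 214 210 233 236 224 180  75  51  50  51  48  50  50  90 117 145 152 147 149 145 145 155 158 162 166 159 165 162 159 148
261 162 166 162 166 171 167 132 109 111 127 188 188 190 230 236 236 234 228 219 217 181 121 114 109 135 159 152 153 148 149 147 146 159 181 185 164 165 162 164 165 164 148
```

Call:
move_arm([
  [[0.5, -0.5, 0.7, 4, 0], [0.5, -0.5, 0.7, 8, 0], [0.5, -0.5, 0.7, 12, 0], [0.5, -0.5, 0.7, 16, 0], [0.5, -0.5, 0.7, 20, 0], [0.5, -0.5, 0.7, 23, 0], [0.5, -0.5, 0.7, 26, 0], [0.5, -0.5, 0.7, 28, 0], [0.5, -0.5, 0.7, 28, 0], [0.5, -0.5, 0.7, 28, 0]],
])

```text
time_s: 8.85
eef_pos: [0.6438, -0.2089, 0.1433]
eef_rot: [-0.0, 0.889, 0.458, -0.0]
wrist_force: [0.2, 0.8, -3.4]
opening: 0.672
grasp_force: 65.3
```

Call:
move_arm([
  [[0.5, 0, 0, 2, 0], [0.5, 0, 0, 4, 0], [0.5, 0, 0, 6, 0], [0.5, 0, 0, 8, 0], [0.5, 0, 0, 10, 0], [0.5, 0, 0, 12, 0], [0.5, 0, 0, 14, 0], [0.5, 0, 0, 16, 0], [0.5, 0, 0, 16, 0], [0.5, 0, 0, 16, 0]],
])

```text
time_s: 9.68
eef_pos: [0.6437, -0.2089, 0.1271]
eef_rot: [-0.0, 0.889, 0.458, -0.0]
wrist_force: [-0.3, -0.3, -4.0]
opening: 0.668
grasp_force: 65.3
```

```bash
python3 - <<'E'
from h import *
im2,d=camera("scene"); q=w2px("scene",[[.644,-.209,.13]])[0].astype(int); c2=im2[q[1]-45:q[1]+45,q[0]-60:q[0]+60]
cv2.imwrite("pics/g4.png",cv2.resize(c2,None,fx=5,fy=5,interpolation=cv2.INTER_CUBIC))
E
```

```text
(no output)
```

View pics/g4.png

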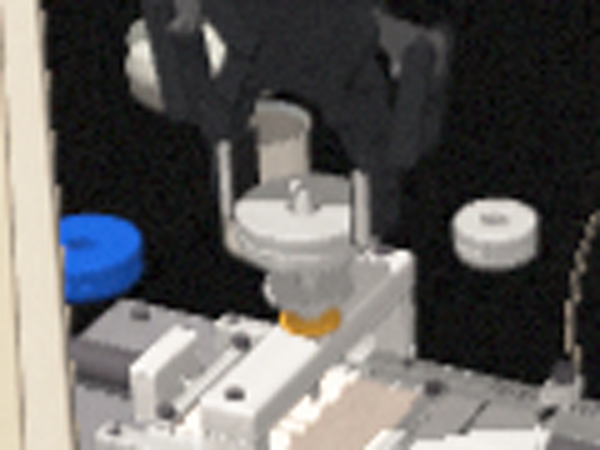

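Call:
move_arm([
  [[0.5, 0, 0, 3, 0], [0.5, 0, 0, 6, 0], [0.5, 0, 0, 9, 0], [0.5, 0, 0, 12, 0], [0.5, 0, 0, 15, 0], [0.5, 0, 0, 18, 0], [0.5, 0, 0, 20, 0], [0.5, 0, 0, 22, 0], [0.5, 0, 0, 23, 0], [0.5, 0, 0, 23, 0]],
])

```text
time_s: 10.57
eef_pos: [0.6437, -0.2088, 0.1041]
eef_rot: [-0.0, 0.889, 0.458, -0.0]
wrist_force: [-0.5, 0.2, -2.7]
opening: 0.666
grasp_force: 65.3
```

Call:
move_arm([
  [[0.5, 0, 0, 0.4, 0], [0.5, 0, 0, 0.8, 0], [0.5, 0, 0, 1.2, 0], [0.5, 0, 0, 1.6, 0], [0.5, 0, 0, 2, 0], [0.5, 0, 0, 2.2, 0], [0.5, 0, 0, 2.4, 0], [0.5, 0, 0, 2.5, 0], [0.5, 0, 0, 2.5, 0], [0.5, 0, 0, 2.5, 0]],
])

```text
time_s: 11.4
eef_pos: [0.644, -0.209, 0.1024]
eef_rot: [0.0, 0.889, 0.458, 0.0]
wrist_force: [-3.0, 1.9, 3.1]
opening: 0.666
grasp_force: 65.9
```

Call:
move_arm([
  [[0.72, 0, 0, 0, 0], [0.78, 0, 0, 0, 0], [0.85, 0, 0, 0, 0], [0.95, 0, 0, 0, 0], [0.95, 0, 0, 0, 0], [0.95, 0, 0, -4, 0], [0.95, 0, 0, -12, 0], [0.95, 0, 0, -30, 0], [0.95, 0, 0, -60, 0], [0.95, 0, 0, -78, 0]],
])

```text
time_s: 12.23
eef_pos: [0.6446, -0.2093, 0.1832]
eef_rot: [0.001, 0.889, 0.458, 0.001]
wrist_force: [1.2, -0.1, 0.6]
opening: 0.95
grasp_force: 0.0
```

```bash
python3 - <<'E'
from h import *
im2,d=camera("scene"); q=w2px("scene",[[.644,-.209,.13]])[0].astype(int); c2=im2[q[1]-45:q[1]+45,q[0]-60:q[0]+60]
cv2.imwrite("pics/g5.png",cv2.resize(c2,None,fx=5,fy=5,interpolation=cv2.INTER_CUBIC))
us,w=cloud("scene",d); n=(np.linalg.norm(w[:,:2]-[.644,-.209],axis=1)<.028)&(w[:,2]<.13)&(w[:,2]>.113); print(n.sum(),np.percentile(w[n][:,2],[5,50,95]))
print(shift([.528,-.403,.18],-35.5))
E
```

```text
244 [0.11622227 0.11844073 0.12297615]
(array([-2.25794e+02,  1.50940e+01,  7.46400e+00,  1.00000e-03]), np.float64(-35.46), array([ 0.0083, -0.0044, -1.    ]))
```

View pics/g5.png

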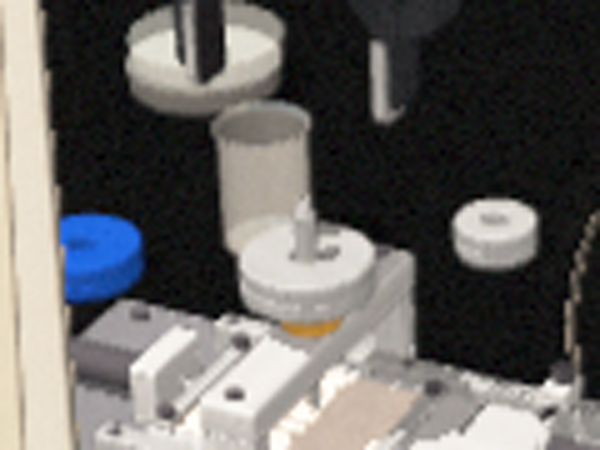

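Call:
move_arm([
  [[0.95, -10, 1, 0, 0], [0.95, -35, 3, 0, 0], [0.95, -70, 6, 0, 0], [0.95, -105, 9, 0, 0], [0.95, -140, 11, 15, 0], [0.95, -170, 14, 35, 0], [0.95, -195, 16, 60, 0], [0.95, -215, 17, 90, 0], [0.95, -225, 18, 115, 0], [0.95, -225, 18, 130, 0]],
])

```text
time_s: 13.12
eef_pos: [0.5241, -0.4036, 0.0457]
eef_rot: [-0.002, 0.89, 0.457, -0.001]
wrist_force: [-0.7, 0.1, -0.1]
opening: 0.948
grasp_force: 0.0
```

Call:
move_arm([
  [[0.95, 0, 0, 0, 0], [0.95, 0, 0, 0, 0], [0.95, 0, 0, 10, 0], [0.95, 0, 0, 20, 0], [0.95, 0, 0, 30, 0], [0.95, 0, 0, 38, 0], [0.95, 0, 0, 44, 0], [0.95, 0, 0, 46, 0], [0.95, 0, 0, 46, 0], [0.95, 0, 0, 46, 0]],
])

```text
time_s: 13.95
eef_pos: [0.528, -0.4027, 0.0038]
eef_rot: [0.0, 0.889, 0.458, 0.0]
wrist_force: [-0.6, -0.0, -0.5]
opening: 0.95
grasp_force: 0.0
```

```bash
python3 - <<'E'
from h import *
print(ctrl.get_obs()["eef_pos"],shift([.5277,-.4029,.002],-35.5))
E
```

```text
[ 0.52802197 -0.40268023  0.00380888] (array([-3.660e-01, -1.350e-01,  1.809e+00,  1.000e-03]), np.float64(-35.47), array([ 0.e+00, -1.e-04, -1.e+00]))
```

Call:
move_arm([
  [[0.9, -0.4, 0, 1, 0], [0.8, -0.4, 0, 1, 0], [0.7, -0.4, 0, 1, 0], [0.6, -0.4, 0, 1, 0], [0.3, -0.4, 0, 1, 0], [0.3, -0.4, 0, 1, 0], [0.3, -0.4, 0, 1, 0], [0.3, -0.4, 0, 1, 0], [0.3, -0.4, 0, 1, 0], [0.3, -0.4, 0, 1, 0]],
])

```text
time_s: 14.78
eef_pos: [0.528, -0.4033, 0.0037]
eef_rot: [0.0, 0.889, 0.458, 0.0]
wrist_force: [-1.1, 0.7, 5.7]
opening: 0.488
grasp_force: 60.1
```

Call:
move_arm([
  [[0.3, 0, 0, -6, 0], [0.3, 0, 0, -16, 0], [0.3, 0, 0, -30, 0], [0.3, 0, 0, -50, 0], [0.3, 0, 0, -75, 0], [0.3, 0, 0, -100, 0], [0.3, 0, 0, -125, 0], [0.3, 0, 0, -150, 0], [0.3, 0, 0, -170, 0], [0.3, 0, 0, -178, 0]],
])

```text
time_s: 15.62
eef_pos: [0.5291, -0.4043, 0.1863]
eef_rot: [0.003, 0.889, 0.458, 0.001]
wrist_force: [0.7, -0.2, -1.7]
opening: 0.489
grasp_force: 61.0
```

```bash
python3 - <<'E'
from h import *
print(ctrl.get_obs()["eef_pos"],shift([.6447,-.2095,.18],-35.5))
E
```

```text
[ 0.52910071 -0.40433786  0.18625024] (array([ 2.25771e+02, -1.89170e+01,  5.79400e+00,  1.00000e-03]), np.float64(-35.46), array([ 0.0047, -0.0051, -1.    ]))
```

Call:
move_arm([
  [[0.3, 10, -1, 0, 0], [0.3, 40, -3, 0, 0], [0.3, 75, -6, 0, 0], [0.3, 110, -8, 0, 0], [0.3, 145, -11, 0, 0], [0.3, 180, -14, 0, 0], [0.3, 205, -16, 0, 0], [0.3, 220, -17, 0, 0], [0.3, 225.4, -17.3, 0, 0], [0.3, 225.4, -17.3, 0, 0]],
])

```text
time_s: 16.45
eef_pos: [0.6443, -0.208, 0.1796]
eef_rot: [-0.001, 0.888, 0.459, -0.001]
wrist_force: [0.2, -0.0, -1.8]
opening: 0.484
grasp_force: 61.0
```

Call:
move_arm([
  [[0.3, 0, 0, 0, 0], [0.3, 0, 0, 0, 0], [0.3, 0, 0, 4, 0], [0.3, 0, 0, 8, 0], [0.3, 0, 0, 12, 0], [0.3, 0, 0, 14, 0], [0.3, 0, 0, 14, 0], [0.3, 0, 0, 14, 0], [0.3, 0, 0, 14, 0], [0.3, 0, 0, 14, 0]],
])

```text
time_s: 17.28
eef_pos: [0.6446, -0.2094, 0.1671]
eef_rot: [0.0, 0.889, 0.458, 0.0]
wrist_force: [-0.0, 0.1, -1.9]
opening: 0.488
grasp_force: 61.0
```

```bash
python3 - <<'E'
from h import *
print(ctrl.get_obs()["eef_pos"],shift([.6447,-.2095,.152],-35.5))
im2,d=camera("scene"); q=w2px("scene",[[.644,-.209,.15]])[0].astype(int); c2=im2[q[1]-30:q[1]+30,q[0]-40:q[0]+40]
cv2.imwrite("pics/g6.png",cv2.resize(c2,None,fx=8,fy=8,interpolation=cv2.INTER_CUBIC))
E
```

```text
[ 0.64455121 -0.20935868  0.16705791] (array([-3.0000e-02,  1.9600e-01,  1.5058e+01,  1.0000e-03]), np.float64(-35.46), array([ 4.e-04, -2.e-04, -1.e+00]))
```

View pics/g6.png

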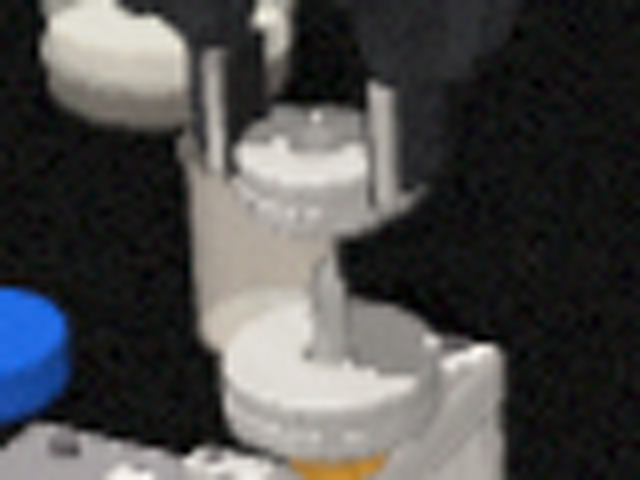

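Call:
move_arm([
  [[0.3, 0, -0.5, 4, 0], [0.3, 0, -0.5, 8, 0], [0.3, 0, -0.5, 12, 0], [0.3, 0, -0.5, 15, 0], [0.3, 0, -0.5, 18, 0], [0.3, 0, -0.5, 21, 0], [0.3, 0, -0.5, 24, 0], [0.3, 0, -0.5, 26, 0], [0.3, 0, -0.5, 26, 0], [0.3, 0, -0.5, 26, 0]],
])

```text
time_s: 18.17
eef_pos: [0.6439, -0.209, 0.1407]
eef_rot: [-0.0, 0.889, 0.458, -0.0]
wrist_force: [0.0, 0.2, -1.1]
opening: 0.493
grasp_force: 61.0
```

Call:
move_arm([
  [[0.3, 0, 0, 2, 0], [0.3, 0, 0, 4, 0], [0.3, 0, 0, 6, 0], [0.3, 0, 0, 8, 0], [0.3, 0, 0, 10, 0], [0.3, 0, 0, 12, 0], [0.3, 0, 0, 14, 0], [0.3, 0, 0, 16, 0], [0.3, 0, 0, 17, 0], [0.3, 0, 0, 17, 0]],
])

```text
time_s: 19.0
eef_pos: [0.6438, -0.209, 0.1233]
eef_rot: [-0.0, 0.889, 0.458, -0.0]
wrist_force: [-0.1, 0.6, -1.6]
opening: 0.489
grasp_force: 61.0
```

Call:
move_arm([
  [[0.3, 0, 0, 0.4, 0], [0.3, 0, 0, 0.8, 0], [0.3, 0, 0, 1.2, 0], [0.3, 0, 0, 1.6, 0], [0.3, 0, 0, 1.8, 0], [0.3, 0, 0, 1.8, 0], [0.3, 0, 0, 1.8, 0], [0.3, 0, 0, 1.8, 0], [0.3, 0, 0, 1.8, 0], [0.3, 0, 0, 1.8, 0]],
])

```text
time_s: 19.83
eef_pos: [0.644, -0.209, 0.122]
eef_rot: [0.0, 0.889, 0.458, -0.0]
wrist_force: [0.0, 0.1, -2.6]
opening: 0.484
grasp_force: 61.0
```

Not yet in contact; creep further down.

Call:
move_arm([
  [[0.3, 0, 0, 0.3, 0], [0.3, 0, 0, 0.6, 0], [0.3, 0, 0, 0.9, 0], [0.3, 0, 0, 1.2, 0], [0.3, 0, 0, 1.5, 0], [0.3, 0, 0, 1.5, 0], [0.3, 0, 0, 1.5, 0], [0.3, 0, 0, 1.5, 0], [0.3, 0, 0, 1.5, 0], [0.3, 0, 0, 1.5, 0]],
])

```text
time_s: 20.67
eef_pos: [0.6441, -0.2091, 0.1216]
eef_rot: [0.0, 0.889, 0.458, 0.0]
wrist_force: [-2.7, 1.5, 5.2]
opening: 0.487
grasp_force: 61.7
```

Call:
move_arm([
  [[0.52, 0, 0, -1, 0], [0.58, 0, 0, -1, 0], [0.65, 0, 0, -1, 0], [0.75, 0, 0, -1, 0], [0.8, 0, 0, -1, 0], [0.8, 0, 0, -4, 0], [0.8, 0, 0, -12, 0], [0.8, 0, 0, -30, 0], [0.8, 0, 0, -60, 0], [0.8, 0, 0, -80, 0]],
])

```text
time_s: 21.5
eef_pos: [0.6445, -0.2093, 0.2033]
eef_rot: [0.001, 0.889, 0.458, 0.001]
wrist_force: [1.1, 0.3, 1.6]
opening: 0.8
grasp_force: 0.0
```

```bash
python3 - <<'E'
from h import *
im2,d=camera("scene"); q=w2px("scene",[[.644,-.209,.13]])[0].astype(int); c2=im2[q[1]-30:q[1]+30,q[0]-40:q[0]+40]
us,w=cloud("scene",d); n=(np.linalg.norm(w[:,:2]-[.644,-.209],axis=1)<.02)&(w[:,2]<.16)&(w[:,2]>.1); print(n.sum(),np.percentile(w[n][:,2],[5,25,50,75,95]))
n=(np.linalg.norm(w[:,:2]-[.644,-.209],axis=1)<.02)&(w[:,2]<.144)&(w[:,2]>.13); print(n.sum(),np.percentile(w[n][:,2],[10,50,90]))
for th in("large_weight","small_weight"):
    for r in outline_of(th,"scene")[:3]: print(th,r["conf"],r["bbox"])
im,d=camera("top"); cv2.imwrite("pics/t7.png",im); us,w=cloud("top",d)
n=(np.linalg.norm(w[:,:2]-[.644,-.209],axis=1)<.04)&(w[:,2]<.15)&(w[:,2]>.1); print(n.sum())
print(shift([.5137,-.1163,.12],-35.5))
cv2.imwrite("pics/g7.png",cv2.resize(c2,None,fx=8,fy=8,interpolation=cv2.INTER_CUBIC))
E
```

```text
159 [0.12106505 0.13418196 0.1361308  0.13721441 0.14239372]
133 [0.13364423 0.13639091 0.13911309]
large_weight 0.91 [359.7, 262.8, 22.6, 20.0]
large_weight 0.76 [266.7, 254.8, 25.0, 11.6]
large_weight 0.67 [394.9, 224.4, 23.8, 16.7]
small_weight 0.62 [266.2, 238.1, 22.3, 14.2]
695
(array([-1.67000e-01, -1.60649e+02,  8.15720e+01,  1.00000e-03]), np.float64(-35.46), array([ 0.0021, -0.0011, -1.    ]))
```

View pics/g7.png

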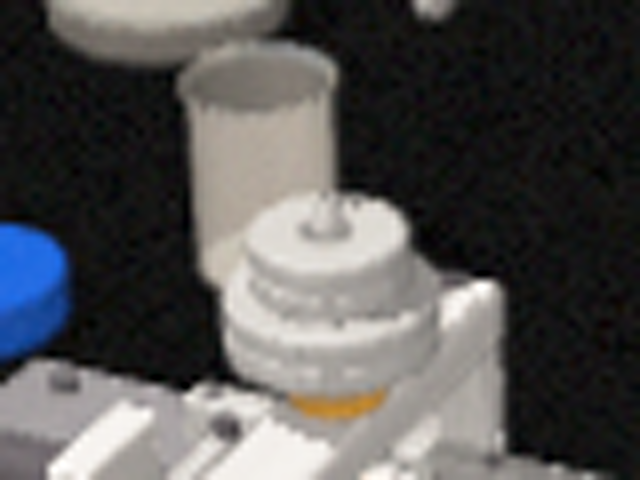

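Call:
move_arm([
  [[0.5, 0, -15, 0, 0], [0.5, 0, -45, 0, 0], [0.5, 0, -80, 0, 0], [0.5, 0, -115, 0, 0], [0.5, 0, -140, 10, 0], [0.5, 0, -155, 30, 0], [0.5, 0, -160.5, 55, 0], [0.5, 0, -160.5, 80, 0], [0.5, 0, -160.5, 91, 0], [0.5, 0, -160.5, 91, 0]],
])

```text
time_s: 22.53
eef_pos: [0.5105, -0.1146, 0.1059]
eef_rot: [-0.003, 0.889, 0.458, -0.002]
wrist_force: [-0.6, 0.2, 0.1]
opening: 0.501
grasp_force: 0.0
```

```bash
python3 - <<'E'
from h import *
o=ctrl.get_obs(); print(o["eef_pos"],shift([.5137,-.1163,.047],-35.5))
# rectified maps, tester frame, 0.5 mm/px: x -150..-60 , y -75..0
a=np.radians(-35.46); ex=np.array([np.cos(a),np.sin(a),0]); ey=np.array([-np.sin(a),np.cos(a),0]); P=np.array([.644,-.2091,0])
out=[]
for n,f in(("top","pics/top0.png"),("scene","pics/scene0.png")):
    im=cv2.imread(f)
    for z in(.034,.052):
        xs=np.arange(-.155,-.055,.0005); ys=np.arange(-.075,.0,.0005)
        X,Y=np.meshgrid(xs,ys); p=P+X.ravel()[:,None]*ex+Y.ravel()[:,None]*ey; p[:,2]=z
        uv=w2px(n,p).astype(np.float32).reshape(*X.shape,2)
        out.append(cv2.resize(cv2.remap(im,uv[...,0],uv[...,1],cv2.INTER_CUBIC),None,fx=2,fy=2))
cv2.imwrite("pics/rect.png",np.vstack([np.hstack(out[:2]),np.hstack(out[2:])]))
E
```

```text
[ 0.51050141 -0.11464524  0.10589029] (array([5.8500e-01, 3.9940e+00, 5.8862e+01, 1.0000e-03]), np.float64(-35.47), array([-0.0067,  0.0032, -1.    ]))
```

View pics/rect.png

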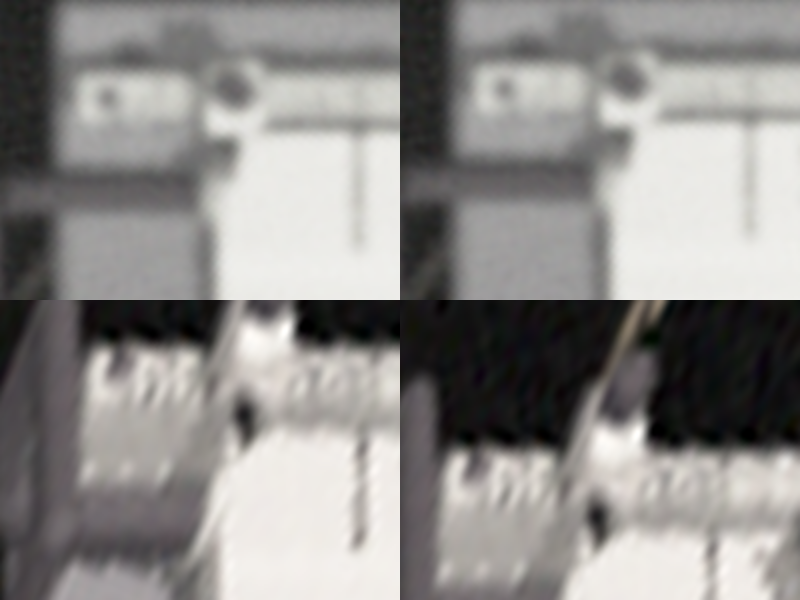

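```bash
python3 - <<'E'
from h import *
a=np.radians(-35.46); ex=np.array([np.cos(a),np.sin(a),0]); ey=np.array([-np.sin(a),np.cos(a),0]); P=np.array([.644,-.2091,0])
def T(w): w=w-P; return np.c_[w@ex,w@ey,w[:,2]]*1000
for n in("top","scene"):
    im=cv2.imread(f"pics/{n}0.png").min(2); d=np.load(f"{n}d.npy"); uv,w=cloud(n,d); t=T(w)
    k=(t[:,0]>-112)&(t[:,0]<-88)&(t[:,1]>-75)&(t[:,1]<-28)&(t[:,2]>30)
    c=w2px(n,[P+ex*-.0998+ey*-.038+[0,0,.042]])[0]; print(n,c)
    u,v=np.round(c).astype(int)
    print(' '*4,range(u-7,u+8)); 
    for r in range(v-7,v+8): print(r,' '.join(f"{x:3d}" for x in im[r,u-7:u+8]),'  |  ',' '.join(f"{z:3.0f}" for z in [T(px2w(n,[[cc,r]],[d[r,cc]]))[0,2] for cc in range(u-7,u+8)]))
E
```

```text
top [273.29219613 224.41628007]
     range(266, 281)
217 230 230 229 231 229 228 230 231 231 230 230 231 231 230 229   |    32  37  35  35  35  39  33  37  39  34  37  37  37  35  34
218 228 231 231 230 231 230 231 231 231 229 231 231 230 230 225   |    36  36  38  35  37  34  34  36  35  33  35  34  37  33  36
219 220 228 228 230 227 231 231 231 229 230 228 229 230 225 211   |    36  35  35  34  35  37  35  35  36  35  38  34  38  32  37
220 204 218 223 229 228 227 228 230 229 232 232 229 226 216 182   |    34  33  37  36  36  32  38  36  34  34  38  34  34  32  34
221 185 206 213 217 217 213 214 223 226 227 229 228 218 194 162   |    40 960  35  36  35  33  41  34  36  36  37  34  36  32  29
222 170 186 192 198 196 178 177 191 204 219 225 222 211 187 173   |    35  38  37  39  35  35  41  39  39  34  37  34  36  47  22
223 144 163 176 178 170 154 143 143 154 179 206 220 216 212 207   |    33  36  39  42  39  35  35  42  42  42  42  33  48  49  47
224 112 127 142 151 149 140 129 120 113 137 184 217 225 222 217   |    33  32  36  36  38  37  28  31  39  43  44  47  49  49  49
225  97
[... 2207 characters left out ...]
33  34  34  39  35  31  30  34  35  32  35  36  37
278 230 230 232 230 224 167 210 174 136 136 136 145 164 163 157   |    33  35  35  33  36  33  33  35  32  31  30  31  34  36  35
279 231 231 231 232 232 224 190 152 144 135 135 152 161 160 161   |    35  33  34  32  35  32  36  35  31  27  27  27  27  31  31
280 231 231 232 231 231 225 205 147 135 137 135 142 162 162 163   |    32  34  34  36  36  36  38  35  30  26  26  27  26  30  27
281 232 230 230 229 225 232 193 118 112 113 120 129 183 162 163   |    36  35  34  35  35  36  35  31  32  25  25  24  25  25  28
282 231 230 230 234 210 222 154 110 103 105 106 103 144 144 147   |    36  34  32  34  34  36  38  32  36  33  34  34  34  24  21
```

Call:
move_arm([
  [[0.5, 0, 0, 5, 0], [0.5, 0, 0, 15, 0], [0.5, 0, 0, 25, 0], [0.5, 0, 0, 35, 0], [0.5, 0, 0, 45, 0], [0.5, 0, 0, 53, 0], [0.5, 0, 0, 60, 0], [0.5, 0, 0, 63, 0], [0.5, 0, 0, 63, 0], [0.5, 0, 0, 63, 0]],
])

```text
time_s: 23.37
eef_pos: [0.5133, -0.1159, 0.0465]
eef_rot: [-0.0, 0.889, 0.458, -0.0]
wrist_force: [-0.5, -0.4, -0.3]
opening: 0.5
grasp_force: 0.0
```

Call:
move_arm([
  [[0.45, 0, 0.4, 0, 0], [0.4, 0, 0.4, 0, 0], [0.35, 0, 0.4, 0, 0], [0.3, 0, 0.4, 0, 0], [0.25, 0, 0.4, 0, 0], [0.2, 0, 0.4, 0, 0], [0.15, 0, 0.4, 0, 0], [0, 0, 0.4, 0, 0], [0, 0, 0.4, 0, 0], [0, 0, 0.4, 0, 0]],
])

```text
time_s: 24.2
eef_pos: [0.5134, -0.116, 0.0466]
eef_rot: [-0.0, 0.889, 0.458, -0.0]
wrist_force: [-3.1, 1.7, 4.9]
opening: 0.094
grasp_force: 58.5
```

```bash
cat >> h.py <<'E'
a=np.radians(-35.46); ex=np.array([np.cos(a),np.sin(a),0]); ey=np.array([-np.sin(a),np.cos(a),0]); P=np.array([.644,-.2091,0])
def T(w): w=w-P; return np.c_[w@ex,w@ey,w[:,2]]*1000
def line(n,im,xs,y0=-.052+.02,y1=-.02,z=.0345):
    "slide-surface profile along tester x averaged over y"
    ys=np.arange(y0,y1,.0005); X,Y=np.meshgrid(xs,ys); p=P+X.ravel()[:,None]*ex+Y.ravel()[:,None]*ey; p[:,2]=z
    uv=w2px(n,p).astype(np.float32).reshape(*X.shape,2)
    return cv2.remap(im.min(2),uv[...,0],uv[...,1],cv2.INTER_LINEAR).astype(float)
E
python3 - <<'E'
from h import *
print(ctrl.get_obs()["eef_pos"])
for z in(.0395,.041): print("scene blade",z,T(rayz("scene",[[315.7,275.5],[315.4,276],[314.2,277]],z)))
for z in(.0395,.041): print("top blade",z,T(rayz("top",[[274,224.5],[273.5,224],[273,223.3],[272,223],[271.5,222.5]],z)))
for n in("top","scene"):
    im=cv2.imread(f"pics/{n}0.png"); xs=np.arange(-.075,-.055,.0005); L=line(n,im,xs,-.040,-.020)
    for r in range(0,L.shape[0],8): s=L[r:r+8].mean(0); w=np.clip(np.median(s)-s-15,0,None); print(n,"y",-40+r/2,"x",(w*xs).sum()/w.sum()*1000 if w.sum() else None, s.min())
E
```

```text
[ 0.51337223 -0.11597532  0.04663728]
scene blade 0.0395 [[-97.55510033 -40.50677152  39.5       ]
 [-97.80370853 -38.35979817  39.5       ]
 [-97.07891597 -33.53899097  39.5       ]]
scene blade 0.041 [[-98.53721035 -38.38566819  41.        ]
 [-98.78527983 -36.24334722  41.        ]
 [-98.06205786 -31.43298646  41.        ]]
top blade 0.0395 [[-98.9498985  -38.82509038  39.5       ]
 [-98.72877018 -37.49067749  39.5       ]
 [-98.19790448 -35.92928323  39.5       ]
 [-98.83944002 -34.05312313  39.5       ]
 [-98.6182473  -32.71793871  39.5       ]]
top blade 0.041 [[-99.06918723 -39.0372448   41.        ]
 [-98.84841929 -37.70500666  41.        ]
 [-98.31841877 -36.14615708  41.        ]
 [-98.95890877 -34.27305465  41.        ]
 [-98.73807654 -32.94004624  41.        ]]
top y -40.0 x -65.73662551440327 201.75
top y -36.0 x -65.73181818181817 203.75
top y -32.0 x -65.74678111587983 198.5
top y -28.0 x -65.81362725450902 198.125
top y -24.0 x -65.7671568627451 204.125
scene y -40.0 x -64.92907444668008 149.0
scene y -36.0 x -65.32109448082318 169.875
scene y -32.0 x -65.27525022747952 187.625
scene y -28.0 x -65.32000692281066 182.125
scene y -24.0 x -65.65923482849604 179.75
```

Call:
move_arm([
  [[0, 0, -1, 0, 0], [0, 0, -2.5, 0, 0], [0, 0, -4, 0, 0], [0, 0, -5.5, 0, 0], [0, 0, -7, 0, 0], [0, 0, -8.5, 0, 0], [0, 0, -10, 0, 0], [0, 0, -11.5, 0, 0], [0, 0, -13, 0, 0], [0, 0, -14.5, 0, 0]],
])

```text
time_s: 25.03
eef_pos: [0.5031, -0.1087, 0.0467]
eef_rot: [0.002, 0.889, 0.458, 0.001]
wrist_force: [5.2, -3.5, -4.6]
opening: 0.09
grasp_force: 58.3
```

Call:
move_arm([
  [[0, 0, -1.5, 0, 0], [0, 0, -3, 0, 0], [0, 0, -4.5, 0, 0], [0, 0, -6, 0, 0], [0, 0, -7.5, 0, 0], [0, 0, -9, 0, 0], [0, 0, -10.5, 0, 0], [0, 0, -12, 0, 0], [0, 0, -13.5, 0, 0], [0, 0, -15, 0, 0]],
])

```text
time_s: 25.87
eef_pos: [0.4913, -0.1003, 0.0467]
eef_rot: [0.002, 0.889, 0.458, 0.001]
wrist_force: [7.1, -4.7, -6.8]
opening: 0.092
grasp_force: 58.3
```

```bash
cat > m.py <<'E'
from h import *
o=ctrl.get_obs(); print(o["eef_pos"],o["wrist_force"],"tcp x",T(np.array([o["eef_pos"]]))[0])
for n in("top","scene"):
    im,d=camera(n); cv2.imwrite(f"pics/{n}m.png",im); xs=np.arange(-.105,-.082,.0005); L=line(n,im,xs,-.034,-.018)
    for r in range(0,L.shape[0],8): s=L[r:r+8].mean(0); w=np.clip(np.median(s)-s-15,0,None); print(n,"y",-34+r/2,"x",round((w*xs).sum()/w.sum()*1000,2) if w.sum() else None, s.astype(int)[::2])
E
python3 m.py
```

```text
[ 0.4912777  -0.10026182  0.04673307] [ 7.11136672 -4.71429829 -6.78503443] tcp x [-1.87536252e+02  5.14871519e-02  4.67330720e+01]
top y -34.0 x -97.09 [235 233 228 219 206 192 182 177 179 185 191 195 201 211 222 231 235 237
 238 237 238 238 238]
top y -30.0 x -93.24 [237 237 236 234 232 230 227 225 223 221 218 214 213 216 223 230 235 237
 238 238 238 238 238]
top y -26.0 x -92.87 [237 237 237 237 237 236 236 236 234 231 225 219 216 218 224 230 235 237
 237 237 237 237 237]
top y -22.0 x -92.86 [237 237 237 237 237 237 237 236 234 231 225 219 215 217 224 231 235 237
 237 238 238 238 238]
top y -18.0 x -92.83 [238 237 237 237 237 237 237 237 236 231 225 217 212 216 221 228 234 238
 238 239 239 239 239]
scene y -34.0 x -92.83 [230 230 228 226 219 209 206 214 220 216 206 189 175 181 201 217 227 231
 232 232 233 233 232]
scene y -30.0 x -92.53 [232 232 231 228 227 229 231 231 229 224 213 193 173 170 194 220 231 233
 233 233 233 232 232]
scene y -26.0 x -92.8 [230 231 231 231 232 232 231 231 230 226 215 197 180 187 210 227 232 232
 232 232 232 232 232]
scene y -22.0 x -92.84 [231 231 232 232 232 232 232 232 230 226 214 196 184 190 208 225 231 233
 232 232 232 232 232]
scene y -18.0 x -92.94 [232 231 232 232 233 233 233 232 230 222 203 181 178 184 200 219 232 233
 233 233 233 233 233]
```

```bash
python3 - <<'E'
from h import *
ims={n:[camera(n) for _ in range(4)] for n in("top","scene")}
for n in ims:
    g=np.mean([i.min(2).astype(float) for i,_ in ims[n]],0); d=np.median([d for _,d in ims[n]],0)
    cv2.imwrite(f"pics/{n}avg.png",g.astype(np.uint8))
    u,v=np.round(w2px(n,[P+ex*-.0985+ey*-.036+[0,0,.038]])[0]).astype(int); print(n,"cols from",u-7)
    for r in range(v-7,v+8): print(r,' '.join(f"{x:3.0f}" for x in g[r,u-7:u+10]),' | ',' '.join(f"{T(px2w(n,[[c,r]],[d[r,c]]))[0,2]:3.0f}" for c in range(u-7,u+10)))
    for y in (-44,-40,-36,-32,-28):
        print(y,[tuple(np.round(w2px(n,[P+ex*-.0985+ey*y/1e3+[0,0,z]])[0],1).tolist()) for z in(.034,.041)])
E
```

```text
top cols from 266
217 230 223 215 213 222 232 236 238 238 238 238 238 238 234 232 225 198  |   35  35  36  37  35  37  35  35  37  35  34  36  36  35  36  33  34
218 237 234 224 213 209 220 231 236 238 238 238 238 238 237 233 216 179  |   36  35  34  35  35  37  35  36  36  35  36  35  35  36  35  36  32
219 238 237 234 226 216 212 219 228 235 238 238 238 238 235 221 186 161  |   36  36  36  35  34  34  35  34  35  36  37  35  36  35  35  34  24
220 237 237 237 234 226 217 212 216 225 233 237 238 236 226 194 166 172  |   37  34  35  36  35  36  35  35  35  37  35  35  36  36  35  29  39
221 238 238 237 236 229 216 203 201 205 216 227 232 228 207 174 171 189  |   35  36  36  37  35  36  41  36  35  35  34  36  36  37  30  24  42
222 237 237 237 236 224 198 178 179 179 182 197 214 216 201 185 194 204  |   35  36  33  36  36  34  42  41  34  36  37  35  35  48  23  38  39
223 237 238 238 235 222 188 160 150 145 146 167 200 219 220 217 216 212  |   37  36  36  36  34  36  35  43  41  41  42  35  47  47  49  40  38
224 237 237 238 235 224 201 174 144 120 125 166 216 227 230 226 219 214  |
[... 2927 characters left out ...]
232 232 231  |   34  36  36  36  35  34  33  35  34  34  35  34  36  34  36  35  34
282 233 181 175 230 232 233 232 232 231 231 232 232 232 232 232 232 232  |   34  33  34  35  33  34  34  33  34  33  35  33  34  35  35  34  35
283 209 180 223 231 232 232 232 232 232 232 232 231 231 232 232 232 232  |   35  35  34  34  34  35  34  35  35  34  33  34  35  35  34  35  34
284 230 227 235 234 233 232 232 232 232 232 232 232 232 232 231 232 234  |   36  34  35  33  35  35  34  35  34  34  35  35  36  34  34  34  34
-44 [(316.7, 276.9), (316.7, 274.3)]
-40 [(316.0, 277.8), (316.0, 275.1)]
-36 [(315.3, 278.7), (315.2, 276.0)]
-32 [(314.5, 279.6), (314.5, 276.9)]
-28 [(313.8, 280.5), (313.7, 277.8)]
```

```bash
python3 - <<'E'
from h import *
xs=np.arange(-.106,-.085,.00025)
for n in("top","scene"):
    g=cv2.imread(f"pics/{n}avg.png")
    for z in(.0395,.041):
        L=line(n,g,xs,-.044,-.028,z)
        for r in range(0,L.shape[0],4):
            s=L[r:r+4].mean(0); k=(xs>-.103)&(xs<-.0955); w=np.clip(np.percentile(s[k],60)-s,0,None)*k
            print(n,z,"y",-44+r/2,round((w*xs).sum()/w.sum()*1000,2),"min",round(xs[k][s[k].argmin()]*1e3,2),s[8::8].astype(int))
E
```

```text
top 0.0395 y -44.0 -97.53 min -98.0 [213 220 214 209 212 216 217 207 197 189]
top 0.0395 y -42.0 -97.75 min -98.5 [222 202 175 159 167 187 210 222 223 223]
top 0.0395 y -40.0 -97.82 min -97.75 [227 198 148 127 142 175 211 232 235 236]
top 0.0395 y -38.0 -97.98 min -98.25 [230 202 156 135 153 184 218 234 237 238]
top 0.0395 y -36.0 -98.25 min -98.25 [230 207 167 152 173 196 221 235 238 238]
top 0.0395 y -34.0 -98.32 min -98.75 [230 211 182 173 189 206 224 235 238 238]
top 0.0395 y -32.0 -97.86 min -98.0 [233 224 208 200 205 211 224 235 238 238]
top 0.0395 y -30.0 -97.08 min -95.75 [236 234 228 223 217 214 224 235 238 238]
top 0.041 y -44.0 -97.66 min -98.0 [215 218 210 205 209 214 216 207 199 193]
top 0.041 y -42.0 -97.85 min -98.5 [222 199 170 154 164 186 211 224 225 226]
top 0.041 y -40.0 -97.96 min -98.0 [226 196 145 125 143 178 213 232 236 237]
top 0.041 y -38.0 -98.12 min -98.5 [230 201 155 137 156 187 220 235 238 238]
top 0.041 y -36.0 -98.39 min -98.5 [229 204 166 155 176 199 223 235 238 238]
top 0.041 y -34.0 -98.41 min -98.75 [230 211 183 176 191 208 225 235 238 238]
top 0.04
[... 728 characters left out ...]
0.0 -97.23 min -96.5 [198 197 195 158 147 204 227 231 230 231]
scene 0.041 y -44.0 -99.25 min -99.25 [165 173 153 157 184 205 204 204 185 189]
scene 0.041 y -42.0 -99.09 min -99.25 [160 152 120 121 155 181 195 195 176 183]
scene 0.041 y -40.0 -98.84 min -99.0 [150 132  97  94 126 161 182 179 170 169]
scene 0.041 y -38.0 -98.87 min -99.25 [138 117  61  61 103 146 172 170 162 164]
scene 0.041 y -36.0 -98.26 min -98.25 [127 115  76  49  90 137 167 175 166 163]
scene 0.041 y -34.0 -97.76 min -97.5 [126 146 105  72  96 146 180 198 191 183]
scene 0.041 y -32.0 -97.76 min -97.75 [145 161 131  71 116 175 206 219 210 210]
scene 0.041 y -30.0 -97.88 min -98.25 [167 189 158 113 146 211 226 225 222 225]
```

```bash
python3 - <<'E'
from h import *
o=ctrl.get_obs(); print("tcp x",T(np.array([o["eef_pos"]]))[0],o["wrist_force"])
xs=np.arange(-.105,-.085,.00025)
for n in("top","scene"):
    L=line(n,cv2.imread(f"pics/{n}avg.png"),xs,-.028,-.018)
    s=L.mean(0); w=np.clip(np.median(s)-s-10,0,None); print(n,(w*xs).sum()/w.sum()*1e3, xs[s.argmin()])
E
```

```text
tcp x [-1.87831357e+02  6.80295757e-02  4.67059079e+01] [ 5.34312285 -4.90369961 -5.13091087]
top -93.24726635913206 -0.09324999999999999
scene -92.77942263279445 -0.09274999999999999
```

Call:
move_arm([
  [[0, 0, -0.8, 0, 0], [0, 0, -1.8, 0, 0], [0, 0, -2.8, 0, 0], [0, 0, -3.6, 0, 0], [0, 0, -4.2, 0, 0], [0, 0, -4.6, 0, 0], [0, 0, -4.6, 0, 0], [0, 0, -4.6, 0, 0], [0, 0, -4.6, 0, 0], [0, 0, -4.6, 0, 0]],
])

```text
time_s: 27.2
eef_pos: [0.4876, -0.0976, 0.0467]
eef_rot: [0.002, 0.889, 0.458, 0.001]
wrist_force: [6.1, -4.6, -6.7]
opening: 0.089
grasp_force: 58.4
```

```bash
cat > m2.py <<'E'
from h import *
o=ctrl.get_obs(); print("tcp x",T(np.array([o["eef_pos"]]))[0],o["wrist_force"])
xs=np.arange(-.108,-.088,.00025)
for n in("top","scene"):
    g=np.mean([camera(n)[0].astype(float) for _ in range(4)],0).astype(np.uint8); cv2.imwrite(f"pics/{n}f.png",g)
    L=line(n,g,xs,-.026,-.016); s=L.mean(0); w=np.clip(np.median(s)-s-10,0,None); print(n,"line",round((w*xs).sum()/w.sum()*1e3,2), xs[s.argmin()])
    L=line(n,g,xs,-.042,-.018,.0405 )
    for r in range(0,L.shape[0],4):
        s=L[r:r+4].mean(0); print("blade plane y",-42+r/2,s[4::4].astype(int))
o=ctrl.get_obs(); print("tcp x",T(np.array([o["eef_pos"]]))[0])
E
python3 m2.py
```

```text
tcp x [-1.92043419e+02  5.46946782e-02  4.67497793e+01] [ 6.09328044 -4.62620603 -6.71255602]
top line -97.38 -0.09724999999999999
blade plane y -42.0 [226 227 225 221 214 199 185 171 160 164 178 195 212 223 228 228 227 226
 225 224]
blade plane y -40.0 [235 234 231 226 214 196 171 145 135 136 153 182 206 222 230 233 234 235
 235 236]
blade plane y -38.0 [237 236 234 229 219 201 178 155 141 145 161 187 212 227 233 236 237 237
 238 237]
blade plane y -36.0 [237 236 234 229 220 204 184 166 158 161 180 205 221 230 235 237 238 238
 238 237]
blade plane y -34.0 [237 236 234 230 222 209 194 180 173 178 194 211 226 233 236 238 238 238
 238 237]
blade plane y -32.0 [237 236 235 233 230 223 214 202 193 194 205 219 228 234 237 238 238 238
 238 237]
blade plane y -30.0 [237 237 236 236 234 231 225 217 209 205 212 222 230 234 237 237 238 238
 237 237]
blade plane y -28.0 [236 236 236 236 235 233 228 222 215 211 214 222 230 234 237 238 237 237
 237 237]
blade plane y -26.0 [236 236 236 236 236 234 229 223 214 211 214 221 228 234 236 237 237 237
 237 237]
blade plane y -24.0 [237 237 236 236 236 2
[... 1103 characters left out ...]
 227 229 230 228
 226 224]
blade plane y -28.0 [219 212 205 188 157 133 126 125 147 186 219 225 228 230 231 231 231 231
 230 229]
blade plane y -26.0 [225 222 214 185 155 135 120 132 173 211 223 229 232 232 232 232 232 232
 231 227]
blade plane y -24.0 [230 227 214 195 176 158 148 166 196 215 227 231 232 232 232 232 233 232
 231 224]
blade plane y -22.0 [231 227 222 215 206 191 177 176 200 221 231 231 232 232 232 232 232 232
 229 224]
blade plane y -20.0 [231 229 225 221 212 190 169 181 209 230 232 232 232 232 232 232 233 232
 230 226]
blade plane y -18.0 [232 232 229 225 206 183 171 186 207 222 230 232 232 232 232 233 233 232
 231 227]
tcp x [-1.92057795e+02  4.83114160e-02  4.67290416e+01]
```

Call:
move_arm([
  [[0, 0, -0.3, 0, 0], [0, 0, -0.6, 0, 0], [0, 0, -0.9, 0, 0], [0, 0, -0.9, 0, 0], [0, 0, -0.9, 0, 0], [0, 0, -0.9, 0, 0], [0, 0, -0.9, 0, 0], [0, 0, -0.9, 0, 0], [0, 0, -0.9, 0, 0], [0, 0, -0.9, 0, 0]],
])

```text
time_s: 28.43
eef_pos: [0.487, -0.0972, 0.0468]
eef_rot: [0.002, 0.889, 0.458, 0.001]
wrist_force: [7.5, -4.4, -6.7]
opening: 0.094
grasp_force: 58.3
```

```bash
python3 m2.py | grep -v "y -2\|y -18"; python3 - <<'E'
from h import *
# weights and pointer unchanged?
uv,w=cloud("scene",camera("scene")[1]); n=(np.linalg.norm(w[:,:2]-[.644,-.209],axis=1)<.02)&(w[:,2]<.144)&(w[:,2]>.13); print("small top",n.sum(),np.median(w[n][:,2]))
E
```

```text
tcp x [-1.92837836e+02  5.99906759e-02  4.67615983e+01] [ 7.4847384  -4.37572312 -6.67515663]
top line -98.22 -0.09824999999999999
blade plane y -42.0 [226 227 225 221 215 200 187 172 160 164 178 195 212 223 227 228 227 227
 226 225]
blade plane y -40.0 [235 234 232 226 214 196 170 145 134 136 153 182 206 222 231 233 235 235
 235 235]
blade plane y -38.0 [236 236 233 229 218 201 176 153 138 142 160 186 211 226 232 236 237 237
 237 236]
blade plane y -36.0 [237 236 233 229 220 203 181 160 151 155 175 202 220 230 235 236 237 237
 237 235]
blade plane y -34.0 [237 236 234 229 221 206 187 168 161 169 188 208 226 233 236 237 237 237
 237 235]
blade plane y -32.0 [237 236 235 233 228 220 207 190 178 183 200 217 228 234 237 238 237 237
 237 237]
blade plane y -30.0 [237 237 236 236 234 229 220 207 200 201 211 223 232 235 237 237 237 237
 237 238]
 236 237]
 237 237]
 237 237]
 238 238]
 238 238]
 238 238]
scene line -97.7 -0.09774999999999999
blade plane y -42.0 [132 141 151 155 159 149 133 117 108 107 121 139 157 170 180 188 194 193
 186 178]
blade plane y -40.0 [141 144 145 147 141 131 113  91  75  82  94 113 136 154 166 176 180 177
 173 170]
blade plane y -38.0 [141 141 141 135 126 113  87  59  52  54  68  98 124 142 156 167 171 171
 167 161]
blade plane y -36.0 [152 145 135 123 112  97  78  71  69  66  77  97 119 136 152 166 176 181
 181 177]
blade plane y -34.0 [176 161 140 123 112 100  96  98  97  87  85 111 140 160 173 186 196 206
 208 201]
blade plane y -32.0 [190 165 141 133 126 121 119 120 113 101 114 148 178 194 208 213 218 222
 218 214]
blade plane y -30.0 [199 180 169 160 147 138 135 144 147 155 178 199 210 221 228 229 230 227
 223 212]
 217 198]
 215 203]
 222 217]
 226 224]
 230 225]
 231 226]
tcp x [-1.92852292e+02  4.45652162e-02  4.67537196e+01]
small top 129 0.13621434342101119
```

```bash
python3 -c "
from bench import order
print(order.hand_in())"
```

```text
the job is handed in; nothing more can be done
None
```

I handed the job in at about 29 s. Both weights are home on the post, the large one below the small one. The gripper is holding the slide with its index line level with the pointer, at most about 0.5 mm short by my measurements. I drew it out in one direction, but with brief stops to measure before the last few millimetres.

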